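# Unlock the travel chess case and lay out its pieces

### The arm

A 6-joint arm with a two-finger parallel gripper is mounted at the origin on the work surface. World frame = base frame: x ahead of the robot, y to its left, z up, the work surface at z = 0. Lengths are in mm, angles in rad, forces in N, time in s.
With the tool pointing down it reaches from about 275 to 825 mm from the base axis. Payload 4.9 kg.
Tool frame: the origin (TCP) lies on the mounting face of the last link; the fingertips stand 173 mm ahead of it and the grasp point (between the pads) lies 155 mm ahead of it; z points along the fingers, y is the line along which they close (so a half turn about z gives the same grasp; the last joint's range is limited). The gripper opens to 85 mm and grips with 20 to 120 N. Pads are 22 mm wide; open, the fingers measure 114 mm over their backs; the gripper's body (76 mm by 85 mm) begins 54 mm behind the grasp point. The pads swing forward as they close: fully open they stand 13 mm farther back than shut.
Start: joints at [1.162, 0.326, -0.193, 1.052, 0, 1.437], TCP at [149.239, 529.384, 404.681] pointing down, gripper open.
Joint ranges: [-2.65, 2.65], [-0.97, 1.79], [-1.3, 1.35], [-1.93, 2.1], [-1.47, 1.37], [-3.14, 3.14]. Speed limits (rad/s): [2.57, 2.57, 3.14, 3.14, 3.14, 3.14].

### API

Orientations are given as a 3x3 rotation matrix whose columns are the frame's x, y, z axes.
In Python, from workcell import robot gives the robot as it stands.
- The arm moves only by the shell command python3 shift.py [FORCE], which reads ROWS from standard input. ROWS is a JSON list of rows, 1 to 20 of them, each written [[rx, ry, rz], [dx, dy, dz], opening]: a rotation vector rx, ry, rz in fractions of the full range, 1 being 4 rad, then dx, dy, dz in shares of the most that a row can go, 1 being 62.5 mm, then the finger opening in mm; each row shifts and turns the commanded pose from where the row before left it, along the tool's axes as they then stand; what a row does not reach is not made up. A row lasts 1/8 s, in which the tool goes at most 62.5 mm and 0.188 rad, less where a joint would pass 70% of its speed; a pose out of reach is approached as far as the arm can. The fingers move at their own pace and stop on an object; FORCE is the grip in N (left out, the last holds). Time passes only in rows, so rows that do not move let the fingers close. It prints the time, the measured TCP pose, the force, the opening and the grip force at its end. Shift and turn numbers lie between -1 and 1, and a call with a number outside is refused. Input that does not fit is refused with a message, and nothing moves.
- robot.observe(): the state, without advancing time (a new reading comes with each control period).
- robot.snapshot(name): name is "side" or "top"; returns a dict with "color" (480x640x3 uint8, red, green, blue), "fx", "fy", "cx", "cy" (pixels), "world_from_camera" (4x4, takes a point from camera to world coordinates). Camera axes: x right, y down, z forward; pixel columns grow to the right and rows downward; lengths in mm; the calibration is good to about 2 mm. A picture is of the moment at which its call begins. There is no depth.
- robot.hand_in(): hands the job in; it is judged then, once.
The state is a dict: "time": time; "joint_positions": joint angles; "joint_vel": joint speeds; "tau": joint torques, N m; "position": TCP position; "ee_rot": TCP orientation; "wrist_force": force on the tool from outside, world axes, zero at the start; "wrist_torque": the same for the moment, N m; "gripper_width": finger opening in mm; "grip_force": force on a finger pad.
Only numpy, scipy, OpenCV 4.12 (cv2) and the standard library are available. Lean on these libraries where they do the work, as an engineer would, in place of code of your own. Each camera call takes 0.05 s, during which the arm holds its last target. There are 200 camera calls.

### The job

Get the travel chess case unpacked for tonight's game: fit the loose red T-knob fully down onto the square shaft of the lock and unscrew the lock to its stop; it has a left-hand thread, so it loosens clockwise, and it must not be screwed tighter. Then slide the lid by its grip fully open to its end stop, move every piece in the case into the green-lined tray, and slide the lid fully shut again, leaving the lock loosened with the knob on it. Do not disturb the standing knight and queen, the tin or the mug.

Things in the scene. Friction and masses are not known exactly. Their poses are not given: they have to be found in the camera images.
- knob: loose red T-knob for the lock: hub 50 x 50 mm, 34 mm tall, with a 22.5 mm square bore 28 mm deep in its underside (sides parallel to the knob's x and y); on it a black grip bar, 60 mm along x, 18 mm thick along y, 34 to 68 mm above the underside. Origin: centre of the underside, z up. About 0.15 kg. Starts standing on the table right of the case
- shaft (a point): brass shaft of the lock, 20 mm square (sides parallel to the point's x and y), rising from a round steel collar at the right-hand end of the case. Site: on the axis at the collar's top, about 76 mm above the table at first, where the knob's underside rests when fully down. The shaft's top is 26 mm above it, the last 7 mm tapering to 13 mm. It turns and rises with the screw; z up
- lock (a joint): turn of the lock screw, rad. LEFT-HAND thread: clockwise seen from above loosens it, the value grows and the shaft rises 2.4 mm per rad to a dead stop at 5.0. Counter-clockwise tightens it towards 0. Starts at 0.4 to 0.8, stays where left (0.15 N m friction). Its bolt holds the lid until about 3.8
- case: dark wooden case, fixed. Origin: on the table under the well's middle; x away from the robot, z up. Well 110 (x) x 286 mm (y), floor 6 mm and rim 46 mm high. Pieces lie along x at y = -105, -35, 35, 105 mm, their ends in 44 mm wide cradles between 12 mm high blocks (none within 24 mm of x = 0). Lid rails run on 120 mm behind. Lock housing 70 mm tall, shaft at x = 0, y = -230 mm
- lid (a joint): travel of the case's sliding lid in m: 0 is shut, it slides along the case's +x, away from the robot, to its end stop at 0.112 (fully open, the well wholly uncovered). About 2 N of friction; stays where it is left. Maple plate 8 mm thick with its top 54 mm above the table; it can only slide
- lid_grip (a point): dark upright grip bar in the middle of the lid: 90 mm along the case's y, 16 mm thick along the case's x, standing from 54 to 88 mm above the table; the point is on its middle at 79 mm. Moves with the lid
- tray_floor (a point): wooden tray with a green lining, fixed, on the left. Site: middle of its inner floor, 6 mm above the table. Inside 230 mm along the point's x (its long side) and 104 mm along y; the rim stands 14 mm above the floor
- rook: Rook of a square-based modern chess set, pale maple, crenellated head. 80 mm long (its own x axis, base at -x, head at +x), 30 x 30 mm section at base and head, waist 24 x 24 mm from x = -28 to +18 mm; origin at its middle, 15 mm above what it lies on. About 70 g. None if not in the case today.
- bishop: Bishop of a square-based modern chess set, pale maple, dark pointed head. 80 mm long (its own x axis, base at -x, head at +x), 30 x 30 mm section at base and head, waist 24 x 24 mm from x = -28 to +18 mm; origin at its middle, 15 mm above what it lies on. About 70 g. None if not in the case today.
- king: King of a square-based modern chess set, pale maple, brass cross at the head. 80 mm long (its own x axis, base at -x, head at +x), 30 x 30 mm section at base and head, waist 24 x 24 mm from x = -28 to +18 mm; origin at its middle, 15 mm above what it lies on. About 70 g. None if not in the case today.
- pawn: Pawn of a square-based modern chess set, pale maple, ball head. 80 mm long (its own x axis, base at -x, head at +x), 30 x 30 mm section at base and head, waist 24 x 24 mm from x = -28 to +18 mm; origin at its middle, 15 mm above what it lies on. About 70 g. None if not in the case today.
- knight: bystander: standing maple knight, 40 mm round base, 78 mm tall; origin under its base
- queen: bystander: standing black plastic queen, 42 mm round base, 92 mm tall; origin under its base
- tin: bystander: steel twist-cap tin, 84 mm across, 66 mm tall; origin under its base
- mug: bystander: white mug, 80 mm across, 90 mm tall; origin under its base

How it is judged:
By the outcome, as a careful person would: the job done as asked, in the order asked, and still so for the second after the job is handed in, with the robot touching nothing.
Of rook, bishop, king, pawn only 2 to 4 are there at a start; the rules pass over those that are not, and their reading is None.
At some moment in a run one of knob, rook, bishop, king, pawn may be knocked a few centimetres aside while the robot is not near it.
Once in a run the grip may slacken for a moment while it holds something.
It also fails if it takes over 210 s, if anything falls off the work surface, if the arm or the gripper's body presses on something with over 40 N, if the wrist force passes 120 N, or if a joint passes its speed limit or range.

## Working session

There is one attempt and no reset: what is moved stays moved. The work goes in short steps, Python scripts to look and compute and a shell command to move; the robot and the scene stay as the last step left them, time stands still between calls to the robot, and variables do not carry over. Pictures are saved under pics/ and viewed, at most 14 in all, crops included, and the job is handed in when it is done.

```bash
ls; mkdir -p pics; cat > h.py <<'E'
import numpy as np,cv2,json
from workcell import robot
def snap(n,f=None):
    s=robot.snapshot(n)
    if f: cv2.imwrite('pics/'+f,s['color'][:,:,::-1])
    return s
def proj(s,p):
    T=np.linalg.inv(np.array(s['world_from_camera']));q=T[:3,:3]@np.array(p,float)+T[:3,3]
    return np.array([s['fx']*q[0]/q[2]+s['cx'],s['fy']*q[1]/q[2]+s['cy']])
def ray(s,u,v,z):
    T=np.array(s['world_from_camera']);d=T[:3,:3]@np.array([(u-s['cx'])/s['fx'],(v-s['cy'])/s['fy'],1]);o=T[:3,3]
    return o+d*(z-o[2])/d[2]
E
python3 - <<'E'
from h import *
for n in('top','side'):
    s=snap(n,n+'0.png');print(n,s['fx'],s['cx'],s['cy'],np.round(s['world_from_camera'],3).tolist())
o=robot.observe();print(np.round(o['ee_rot'],3).tolist(),o['position'],o['time'],o['wrist_force'])
E
```

```text
pics
shift.py
workcell.py
top 489.49266923886336 321.1653728636645 249.30153329592088 [[0.016, -0.997, 0.075, 441.404], [-1.0, -0.015, 0.006, -47.154], [-0.004, -0.075, -0.997, 1201.242], [0.0, 0.0, 0.0, 1.0]]
side 459.98436748688835 323.80870510071594 244.52309508241433 [[0.998, -0.034, 0.05, 458.733], [-0.061, -0.615, 0.786, -1048.075], [0.004, -0.787, -0.616, 857.309], [0.0, 0.0, 0.0, 1.0]]
[[-0.962, 0.271, -0.001], [0.271, 0.962, -0.001], [0.0, -0.002, -1.0]] [149.1266507  529.14140172 403.96729336] 0.1 [-0.45930919  0.51705899  0.20877827]
```

View pics/top0.png

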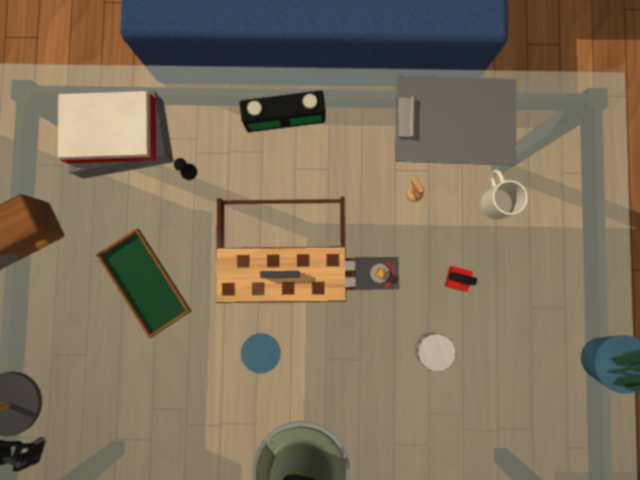

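View pics/side0.png

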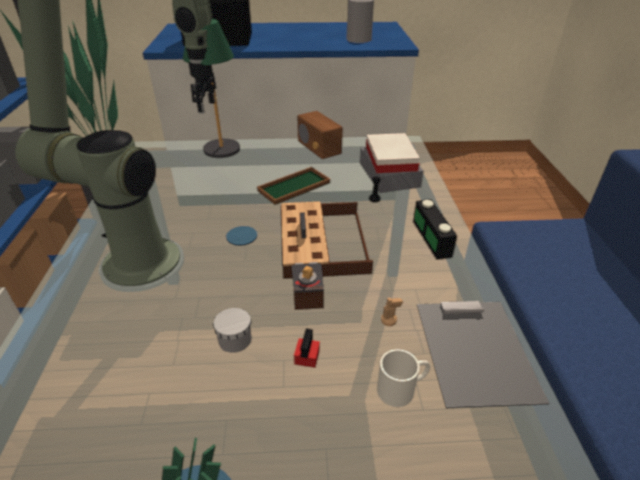

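The top view shows the lid (217-345, 247-302), lock shaft (380,272), knob (461,278) and tray (143,283). The knight stands at (416,189), the queen at (187,170), the tin at (436,352) and the mug at (503,198). Next I measure.

```bash
cat >> h.py <<'E'
def blob(s,f,box,mn=15):
    """masked pixels (x,y) of largest blob within box x0,y0,x1,y1"""
    h=cv2.cvtColor(s['color'],cv2.COLOR_RGB2HSV).astype(int)
    m=f(h[...,0],h[...,1],h[...,2]).astype(np.uint8);k=np.zeros_like(m);x0,y0,x1,y1=box;k[y0:y1,x0:x1]=1;m*=k
    n,l,st,c=cv2.connectedComponentsWithStats(m)
    if n<2:return None
    i=1+np.argmax(st[1:,4]);ys,xs=np.where(l==i)
    return np.stack([xs,ys],1).astype(np.float32)
def rect(s,p,z):
    """min area rect of blob on plane z"""
    w=np.array([ray(s,u,v,z)[:2] for u,v in p],np.float32);return cv2.minAreaRect(w)
red=lambda h,s,v:((h<8)|(h>172))&(s>150)&(v>60)
green=lambda h,s,v:(h>50)&(h<90)&(s>100)
dark=lambda h,s,v:v<50
E
python3 - <<'E'
from h import *
t=snap('top');s=snap('side')
p=blob(t,red,(430,255,490,300));print('red',len(p),rect(t,p,34),p.min(0),p.max(0))
p=blob(t,dark,(430,255,490,300));print('bar',len(p),rect(t,p,68))
p=blob(t,green,(80,220,200,345));print('tray',rect(t,p,6),p.mean(0))
p=blob(s,green,(250,160,340,210));print('trayS',rect(s,p,6))
c=lambda h,s,v:(v>150)&(h>8)&(h<22)&(s>90)
p=blob(t,c,(205,235,350,310));print('lid',len(p),rect(t,p,54))
p=blob(t,dark,(250,260,310,290));print('grip',len(p),rect(t,p,88))
p=blob(t,c,(360,258,400,290));print('brass',len(p),p.mean(0),rect(t,p,100))
crop=[(t,365,255,485,290),(s,285,255,325,310),(s,285,320,335,375)]
im=[cv2.resize(a['color'][y0:y1,x0:x1,::-1],None,fx=f,fy=f,interpolation=2) for (a,x0,y0,x1,y1),f in zip(crop,(6,5,5))]
W=np.zeros((600,800,3),np.uint8);W[:210,:720]=im[0];W[220:495,:200]=im[1];W[220:495,250:500]=im[2];cv2.imwrite('pics/c1.png',W)
E
```

```text
red 358 ((465.7327880859375, -368.029541015625), (56.22554016113281, 50.67612838745117), 75.62076568603516) [445. 266.] [472. 290.]
bar 166 ((464.3254089355469, -367.7393493652344), (60.0089111328125, 15.1649808883667), 76.77495574951172)
tray ((443.394287109375, 393.14044189453125), (223.20689392089844, 96.37300109863281), 34.47979736328125) [143.13832 282.95908]
trayS ((439.7710266113281, 400.7302551269531), (203.92694091796875, 73.18437194824219), 35.6498908996582)
lid 5270 ((469.7204895019531, 55.067237854003906), (128.33123779296875, 304.4930419921875), 1.7902966737747192)Traceback (most recent call last):
  File "<stdin>", line 9, in <module>
TypeError: object of type 'NoneType' has no len()
```

```bash
python3 - <<'E'
from h import *
t=snap('top');s=snap('side')
print(t['color'][274,270:300:6].tolist(),t['color'][270:276,374:386:3].tolist())
dk=lambda h,s,v:v<95
p=blob(t,dk,(255,265,305,285));print('grip',len(p),rect(t,p,88),p.min(0),p.max(0))
c=lambda h,s,v:(v>130)&(h>8)&(h<24)&(s>90)
p=blob(t,c,(365,258,395,290));print('brass',len(p),p.mean(0),rect(t,p,102))
p=blob(s,c,(290,260,325,285));print('brassS',len(p),p.mean(0),p.min(0),p.max(0))
crop=[(t,365,255,485,290),(s,285,255,325,310),(s,285,320,335,375)]
im=[cv2.resize(a['color'][y0:y1,x0:x1,::-1],None,fx=f,fy=f,interpolation=2) for (a,x0,y0,x1,y1),f in zip(crop,(6,5,5))]
W=np.zeros((600,800,3),np.uint8);W[:210,:720]=im[0];W[220:495,:200]=im[1];W[220:495,250:500]=im[2];
W[220:580,510:790]=cv2.resize(t['color'][258:294,366:394,::-1],(280,360),interpolation=2);cv2.imwrite('pics/c1.png',W)
E
```

```text
[[74, 68, 64], [74, 68, 64], [73, 67, 63], [73, 67, 63], [71, 66, 62]] [[[155, 142, 126], [152, 115, 71], [202, 139, 56], [158, 111, 54]], [[155, 140, 122], [159, 113, 55], [206, 142, 58], [166, 115, 48]], [[155, 136, 114], [174, 121, 50], [209, 144, 59], [171, 118, 48]], [[160, 134, 108], [185, 127, 51], [212, 146, 60], [173, 120, 49]], [[159, 132, 104], [188, 130, 54], [212, 146, 59], [171, 119, 50]], [[153, 134, 114], [175, 123, 61], [208, 144, 58], [161, 113, 54]]]
grip 214 ((466.510498046875, 51.83433532714844), (11.353778839111328, 86.4570541381836), 0.8848061561584473) [261. 272.] [299. 277.]
brass 85 [379.82352 272.64706] ((473.7384338378906, -173.75787353515625), (20.413429260253906, 21.22829246520996), 57.068607330322266)
brassS 108 [305.82407 261.12036] [290. 260.] [324. 263.]
```

View pics/c1.png

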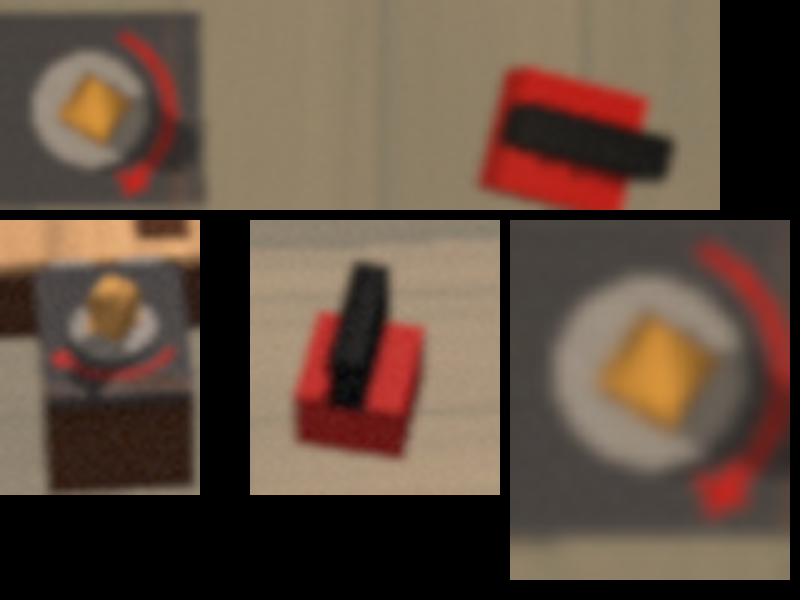

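The crop shows the shaft as a diamond about 34° off the image axes at (380,272), with the red arrow running clockwise. The knob hub is at (459,278), with its bar tilted about 13°. I refine the knob and shaft poses with sub-pixel edges.

```bash
cat >> h.py <<'E'
def to(x,y,z,psi=None):
    """delta in tool axes to grasp point (x,y,z), and turn about tool z to bring tool y to world angle psi deg (mod 180 nearest not taken)"""
    o=robot.observe();R=np.array(o['ee_rot']);d=R.T@(np.array([x,y,z+155])-o['position'])
    a=np.degrees(np.arctan2(R[1,1],R[0,1]));j=o['joint_positions']
    print('t %.2f d'%o['time'],np.round(d,1),'psi %.1f'%a,'rz %.3f'%(-np.radians(psi-a)) if psi is not None else '','j6 %.2f'%j[5],'tilt',np.round(R[:2,2],3))
def up(s,box,f,k=8):
    """smoothed contour of mask on upsampled crop -> min area rect pts & center in image px"""
    x0,y0,x1,y1=box;c=cv2.resize(s['color'][y0:y1,x0:x1],None,fx=k,fy=k,interpolation=cv2.INTER_CUBIC)
    h=cv2.cvtColor(c,cv2.COLOR_RGB2HSV).astype(int);m=f(h[...,0],h[...,1],h[...,2]).astype(np.uint8)
    cs,_=cv2.findContours(m,0,2);c=max(cs,key=cv2.contourArea)[:,0].astype(float)
    return (c+.5)/k-.5+[x0,y0]
E
python3 - <<'E'
from h import *
t=snap('top');s=snap('side')
br=lambda h,s,v:(s>110)&(h>9)&(h<25)&(v>100)
c=up(t,(366,260,394,288),br);print('shaft',len(c),rect(t,c,97),cv2.minAreaRect(c.astype(np.float32)))
c=up(s,(296,262,318,292),br);print('shaftS px',c.min(0),c.max(0),c.mean(0))
for X in [(473.7,-174),(474,-176),(472,-174)]: print(X,proj(t,(*X,98)),proj(s,(*X,89)))
bk=lambda h,s,v:(v<90)&(s<100)
c=up(t,(436,262,486,296),bk);print('bar',rect(t,c,68))
rd=lambda h,s,v:((h<10)|(h>170))&(s>150)
b=up(t,(436,262,486,296),rd);allc=np.vstack([b])
hull=cv2.convexHull(b.astype(np.float32))[:,0];ap=cv2.approxPolyDP(hull,1.2,True)[:,0];
for p in ap: print('hub px',p,np.round(ray(t,*p,0)[:2],1),np.round(ray(t,*p,34)[:2],1))
bS=up(s,(285,320,335,375),rd);ap=cv2.approxPolyDP(cv2.convexHull(bS.astype(np.float32)),1.2,True)[:,0]
for p in ap: print('hubS px',p,np.round(ray(s,*p,0)[:2],1),np.round(ray(s,*p,34)[:2],1))
cS=up(s,(285,320,335,375),bk);ap=cv2.approxPolyDP(cv2.convexHull(cS.astype(np.float32)),1.2,True)[:,0]
for p in ap: print('barS px',p,np.round(ray(s,*p,34)[:2],1),np.round(ray(s,*p,68)[:2],1))
E
```

```text
shaft 138 ((473.88812255859375, -174.65328979492188), (21.446712493896484, 21.198095321655273), 58.5250129699707) ((380.1783752441406, 272.6910095214844), (9.571050643920898, 9.379082679748535), 32.195735931396484)
shaftS px [302.1875 265.3125] [312.3125 278.1875] [307.02801724 271.63663793]
(473.7, -174) [379.93182689 272.74922076] [307.39703357 270.90258008]
(474, -176) [380.82169741 272.62959447] [307.54204477 271.42213155]
(472, -174) [379.92688431 273.50504258] [306.7236045  270.92758253]
bar ((463.29742431640625, -368.84124755859375), (63.1937141418457, 19.279260635375977), 79.5447769165039)
hub px [449.4375 266.4375] [ 494.7 -355.5] [ 493.2 -346.7]
hub px [453.6875 265.8125] [ 496.4 -365.9] [ 494.8 -356.9]
hub px [471.9375 271.0625] [ 484.2 -410.5] [ 483.  -400.2]
hub px [467.3125 290.6875] [ 436.1 -398.8] [ 436.2 -388.9]
hub px [444.8125 285.1875] [ 448.6 -344. ] [ 448.4 -335.6]
hubS px [299.1875 338.3125] [ 447.8 -316. ] [ 448.2 -345. ]
hubS px [318.5625 341.6875] [ 493.6 -329. ] [ 492.2 -357.5]
hubS px [314.0625 366.1875] [ 479.8 -399. ] [ 479.  -424.8]
hubS px [294.9375 363.0625] [ 436.8 -387.9] [ 437.6 -414.1]
hubS px [293.9375 353.9375] [ 434.7 -361.9] [ 435.7 -389.1]
barS px [310.8125 329.0625] [ 476.  -318.6] [ 475.3 -348.7]
barS px [311.9375 338.8125] [ 477.5 -348.2] [ 476.7 -377.1]
barS px [305.6875 356.3125] [ 461.6 -397.2] [ 461.5 -424.1]
barS px [302.1875 356.1875] [ 453.9 -396.4] [ 454.1 -423.3]
barS px [301.3125 347.0625] [ 452.5 -370.7] [ 452.8 -398.7]
barS px [305.0625 330.1875] [ 462.4 -321.3] [ 462.3 -351.3]
barS px [306.5625 328.3125] [ 466.1 -315.7] [ 465.8 -345.9]
```

```bash
python3 -c "
from h import *
to(465,-372,110,165.5)"
```

```text
t 0.40 d [-548.5 -781.8  139.7] psi 74.3 rz -1.593 j6 1.44 tilt [-0. -0.]
```

The rows are not in the units I measure in: shifts go in shares of 62.5 mm and turns go in shares of 4 rad. I convert before sending: -39 mm is -0.624, -27 mm is -0.432.

```bash
echo '[[[0, 0, 0], [-0.432, -0.624, 0], 60], [[0, 0, 0], [-0.432, -0.624, 0], 60], [[0, 0, 0], [-0.432, -0.624, 0], 60], [[0, 0, 0], [-0.432, -0.624, 0], 60], [[0, 0, 0], [-0.432, -0.624, 0], 60], [[0, 0, 0], [-0.432, -0.624, 0], 60], [[0, 0, 0], [-0.432, -0.624, 0], 60], [[0, 0, 0], [-0.432, -0.624, 0], 60], [[0, 0, 0], [-0.432, -0.624, 0], 60], [[0, 0, 0], [-0.432, -0.624, 0], 60], [[0, 0, 0], [-0.432, -0.624, 0], 60], [[0, 0, 0], [-0.432, -0.624, 0], 60], [[0, 0, 0], [-0.432, -0.624, 0], 60], [[0, 0, 0], [-0.432, -0.624, 0], 60], [[0, 0, 0], [-0.432, -0.624, 0], 60], [[0, 0, 0], [-0.432, -0.624, 0], 60], [[0, 0, 0], [-0.432, -0.624, 0], 60], [[0, 0, 0], [-0.432, -0.624, 0], 60], [[0, 0, 0], [-0.432, -0.624, 0], 60], [[0, 0, 0], [-0.432, -0.624, 0], 60]]' | python3 shift.py 40
echo '[[[0, 0, -0.045], [0, 0, 0], 60], [[0, 0, -0.045], [0, 0, 0], 60], [[0, 0, -0.045], [0, 0, 0], 60], [[0, 0, -0.045], [0, 0, 0], 60], [[0, 0, -0.045], [0, 0, 0], 60], [[0, 0, -0.045], [0, 0, 0], 60], [[0, 0, -0.045], [0, 0, 0], 60], [[0, 0, -0.045], [0, 0, 0], 60], [[0, 0, -0.0383], [0, 0, 0], 60], [[0, 0, 0], [0, 0, 0], 60]]' | python3 shift.py
python3 -c "
from h import *
to(465,-372,110,165.5);t=snap('top')
rd=lambda h,s,v:((h<10)|(h>170))&(s>150)
s=snap('side');b=up(s,(285,320,335,375),rd);print(b.min(0),b.max(0))"
```

```text
time: 2.9
position: [457.6, -369.5, 404.7]
ee_rot: [[-0.962, 0.272, 0.0], [0.272, 0.962, -0.0], [-0.0, 0.0, -1.0]]
wrist_force: [1.0, 0.2, 0.0]
gripper_width: 59.8
grip_force: 0.0
time: 4.15
position: [457.3, -367.9, 404.7]
ee_rot: [[-0.252, -0.968, -0.0], [-0.968, 0.252, 0.0], [-0.0, 0.0, -1.0]]
wrist_force: [-0.6, 0.4, -1.1]
gripper_width: 59.9
grip_force: 0.0
t 4.15 d [  2.1  -8.5 139.7] psi 165.4 rz -0.001 j6 -2.12 tilt [-0.  0.]
[293.9375 338.3125] [318.6875 366.3125]
```

To row units: 40 mm is 0.64, 35 mm is 0.56.

```bash
echo '[[[0, 0, 0], [0.0336, -0.136, 0.56], 50], [[0, 0, 0], [0, 0, 0.64], 50], [[0, 0, 0], [0, 0, 0.64], 50], [[0, 0, 0], [0, 0, 0.64], 50], [[0, 0, 0], [0, 0, 0.4], 50], [[0, 0, 0], [0, 0, 0.2192], 50], [[0, 0, 0], [0, 0, 0], 50], [[0, 0, 0], [0, 0, 0], 10], [[0, 0, 0], [0, 0, 0], 10], [[0, 0, 0], [0, 0, 0], 10], [[0, 0, 0], [0, 0, 0], 10], [[0, 0, 0], [0, 0, 0], 10], [[0, 0, 0], [0, 0, 0], 10]]' | python3 shift.py 70
```

```text
time: 5.88
position: [465.5, -372.6, 212.4]
ee_rot: [[-0.25, -0.968, 0.002], [-0.968, 0.25, -0.002], [0.001, -0.002, -1.0]]
wrist_force: [-0.8, 1.0, 6.4]
gripper_width: 16.7
grip_force: 69.2
```

To row units: -40 mm is -0.64, -20 mm is -0.32.

```bash
echo '[[[0, 0, 0], [0, 0, -0.32], 10], [[0, 0, 0], [0, 0, -0.64], 10], [[0, 0, 0], [0, 0, -0.64], 10], [[0, 0, 0], [0, 0, -0.32], 10], [[0, 0, 0], [0, 0, 0], 10]]' | python3 shift.py; python3 -c "
from h import *
to(473.5,-175.3,180,236)"
```

```text
time: 6.5
position: [465.4, -372.4, 332.6]
ee_rot: [[-0.25, -0.968, 0.002], [-0.968, 0.25, -0.002], [0.002, -0.003, -1.0]]
wrist_force: [0.5, -0.8, -1.0]
gripper_width: 17.0
grip_force: 68.5
t 6.50 d [-192.9   41.4   -2.8] psi 165.5 rz -1.230 j6 -2.12 tilt [ 0.002 -0.002]
```

To row units: -32.9 mm is -0.5264, -32 mm is -0.512, -0.176 rad is -0.044.

```bash
echo '[[[0, 0, 0], [-0.512, 0.112, 0], 10], [[0, 0, 0], [-0.512, 0.112, 0], 10], [[0, 0, 0], [-0.512, 0.112, 0], 10], [[0, 0, 0], [-0.512, 0.112, 0], 10], [[0, 0, 0], [-0.512, 0.112, 0], 10], [[0, 0, 0], [-0.5264, 0.1024, -0.048], 10], [[0, 0, -0.044], [0, 0, 0], 10], [[0, 0, -0.044], [0, 0, 0], 10], [[0, 0, -0.044], [0, 0, 0], 10], [[0, 0, -0.044], [0, 0, 0], 10], [[0, 0, -0.044], [0, 0, 0], 10], [[0, 0, -0.044], [0, 0, 0], 10], [[0, 0, -0.0435], [0, 0, 0], 10], [[0, 0, 0], [0, 0, 0], 10]]' | python3 shift.py; python3 - <<'E'
from h import *
to(473.5,-175.3,180,236)
t=snap('top');s=snap('side')
bx=(340,230,430,310);a=t['color'][bx[1]:bx[3],bx[0]:bx[2],::-1]
b=s['color'][180:300,265:355,::-1]
W=np.zeros((480,800,3),np.uint8);W[:400,:450]=cv2.resize(a,(450,400),interpolation=2);W[:480,455:795]=cv2.resize(b,(340,480)[::1],interpolation=2)
cv2.imwrite('pics/c2.png',W)
E
```

```text
time: 8.25
position: [472.6, -174.6, 332.6]
ee_rot: [[0.828, -0.561, -0.002], [-0.561, -0.828, 0.001], [-0.002, 0.0, -1.0]]
wrist_force: [-0.0, -0.2, -0.9]
gripper_width: 16.8
grip_force: 68.4
t 8.25 d [ 1.1  0.1 -2.4] psi -124.1 rz -6.285 j6 -3.05 tilt [-0.002  0.001]
```

View pics/c2.png

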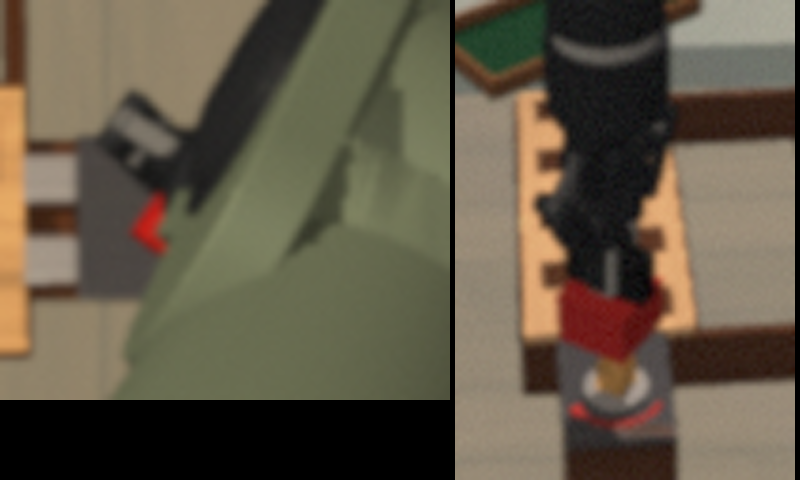

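The side view shows the hub held above the shaft, with its bottom corner at about (308,274). The arm hides the top view. I compare the projected hub corners with the measured ones.

```bash
python3 - <<'E'
from h import *
s=snap('side');o=robot.observe()
rd=lambda h,s,v:((h<10)|(h>170))&(s>150)&(v>50)
b=up(s,(265,235,355,278),rd)
print('meas min',b.min(0),'max',b.max(0),'bottom',b[b[:,1].argmax()],'left',b[b[:,0].argmin()],'right',b[b[:,0].argmax()])
ap=cv2.approxPolyDP(cv2.convexHull(b.astype(np.float32)),1.,True)[:,0];print(ap.round(1).tolist())
c=np.array([472.6,-174.6]);z0=o['position'][2]-155-56-0.6
a=np.radians(145.9);R=np.array([[np.cos(a),-np.sin(a)],[np.sin(a),np.cos(a)]])
for z in(z0,z0+34):
  print(z,[proj(s,(*(c+R@np.array(q)),z)).round(1).tolist() for q in((25,25),(25,-25),(-25,-25),(-25,25))])
E
```

```text
meas min [292.1875 248.3125] max [320.6875 270.3125] bottom [308.0625 270.3125] left [292.1875 253.5625] right [320.6875 256.0625]
[[318.8999938964844, 249.3000030517578], [320.70001220703125, 256.1000061035156], [309.79998779296875, 269.8999938964844], [303.3999938964844, 269.1000061035156], [292.6000061035156, 263.6000061035156], [292.20001220703125, 253.60000610351562], [293.70001220703125, 248.89999389648438]]
121.71280264934958 [[292.7, 263.4], [303.7, 252.4], [320.6, 258.9], [309.9, 270.3]]
155.71280264934958 [[292.2, 252.7], [303.3, 241.8], [320.6, 248.3], [309.7, 259.5]]
```

To row units: 9 mm is 0.144, 2 mm is 0.032.

```bash
echo '[[[0, 0, 0], [0.0144, 0.0032, 0.144], 10], [[0, 0, 0], [0, 0, 0.144], 10], [[0, 0, 0], [0, 0, 0.032], 10], [[0, 0, 0], [0, 0, 0.032], 10], [[0, 0, 0], [0, 0, 0.032], 10], [[0, 0, 0], [0, 0, 0.032], 10], [[0, 0, 0], [0, 0, 0], 10]]' | python3 shift.py
```

```text
time: 9.28
position: [473.8, -175.6, 308.0]
ee_rot: [[0.829, -0.559, 0.0], [-0.559, -0.829, -0.0], [0.0, -0.0, -1.0]]
wrist_force: [0.2, 0.5, -1.4]
gripper_width: 16.9
grip_force: 68.4
```

To row units: 3 mm is 0.048.

```bash
echo '[[[0, 0, 0], [0, 0, 0.048], 10], [[0, 0, 0], [0, 0, 0.048], 10], [[0, 0, 0], [0, 0, 0.048], 10], [[0, 0, 0], [0, 0, 0.048], 10], [[0, 0, 0], [0, 0, 0.048], 10], [[0, 0, 0], [0, 0, 0], 10]]' | python3 shift.py
```

```text
time: 10.02
position: [473.9, -175.6, 292.8]
ee_rot: [[0.829, -0.559, 0.0], [-0.559, -0.829, -0.0], [0.0, -0.0, -1.0]]
wrist_force: [0.8, -1.1, -2.4]
gripper_width: 16.5
grip_force: 68.5
```

To row units: 1.5 mm is 0.024, 1 mm is 0.016.

```bash
echo '[[[0, 0, 0], [0, 0, 0.024], 10], [[0, 0, 0], [0, 0, 0.024], 10], [[0, 0, 0], [0, 0, 0.016], 10], [[0, 0, 0], [0, 0, 0], 10]]' | python3 shift.py;echo '[[[0, 0, 0], [0, 0, 0.016], 10], [[0, 0, 0], [0, 0, 0.016], 10], [[0, 0, 0], [0, 0, 0], 10]]' | python3 shift.py
```

```text
time: 10.52
position: [473.9, -175.6, 289.0]
ee_rot: [[0.829, -0.559, 0.0], [-0.559, -0.829, -0.0], [0.0, -0.0, -1.0]]
wrist_force: [2.0, -1.8, -2.2]
gripper_width: 17.0
grip_force: 68.5
time: 10.9
position: [474.0, -175.6, 288.6]
ee_rot: [[0.829, -0.559, 0.001], [-0.559, -0.829, -0.001], [0.002, -0.0, -1.0]]
wrist_force: [-2.9, 0.8, 12.6]
gripper_width: 16.9
grip_force: 70.6
```

To row units: -0.36 mm is -0.0058, -0.2 mm is -0.0032, 0.15 rad is 0.0375.

```bash
echo '[[[0, 0, 0.0375], [0, 0, -0.0032], 10], [[0, 0, 0.0375], [0, 0, -0.0058], 10], [[0, 0, 0.0375], [0, 0, -0.0058], 10], [[0, 0, 0.0375], [0, 0, -0.0058], 10]]' | python3 shift.py 90; echo '[[[0, 0, 0.0425], [0, 0, -0.0066], 10], [[0, 0, 0.0425], [0, 0, -0.0066], 10], [[0, 0, 0.0425], [0, 0, -0.0066], 10], [[0, 0, 0.0425], [0, 0, -0.0066], 10], [[0, 0, 0.0425], [0, 0, -0.0066], 10], [[0, 0, 0.0425], [0, 0, -0.0066], 10], [[0, 0, 0.0425], [0, 0, -0.0066], 10], [[0, 0, 0.0425], [0, 0, -0.0066], 10], [[0, 0, 0.0425], [0, 0, -0.0066], 10], [[0, 0, 0.0425], [0, 0, -0.0066], 10]]' | python3 shift.py;  python3 -c "
from h import *
to(473.5,-175.3,180,236);print(robot.observe()['wrist_torque'])"
```

```text
time: 11.4
position: [474.4, -176.0, 289.8]
ee_rot: [[0.364, -0.931, 0.002], [-0.931, -0.364, -0.002], [0.003, -0.002, -1.0]]
wrist_force: [-0.6, -1.3, 9.0]
gripper_width: 16.3
grip_force: 89.9
time: 12.65
position: [473.8, -175.8, 293.8]
ee_rot: [[-0.971, -0.241, 0.001], [-0.241, 0.971, -0.002], [-0.0, -0.002, -1.0]]
wrist_force: [-1.9, 0.2, 10.2]
gripper_width: 16.6
grip_force: 90.2
t 12.65 d [  0.2   0.5 -41.2] psi 103.9 rz -2.305 j6 -0.74 tilt [ 0.001 -0.002]
[-0.08511608  0.66575675  0.19764125]
```

To row units: -0.41 mm is -0.0066, 0.17 rad is 0.0425.

```bash
echo '[[[0, 0, 0.0425], [0, 0, -0.0066], 10], [[0, 0, 0.0425], [0, 0, -0.0066], 10], [[0, 0, 0.0425], [0, 0, -0.0066], 10], [[0, 0, 0.0425], [0, 0, -0.0066], 10], [[0, 0, 0.0425], [0, 0, -0.0066], 10], [[0, 0, 0.0425], [0, 0, -0.0066], 10], [[0, 0, 0.0425], [0, 0, -0.0066], 10], [[0, 0, 0.0425], [0, 0, -0.0066], 10], [[0, 0, 0.0425], [0, 0, -0.0066], 10], [[0, 0, 0.0425], [0, 0, -0.0066], 10]]' | python3 shift.py;  python3 -c "
from h import *
to(473.5,-175.3,180,236);print(robot.observe()['wrist_torque'])"
echo '[[[0, 0, 0.02], [0, 0, -0.0032], 10], [[0, 0, 0.02], [0, 0, -0.0032], 10], [[0, 0, 0.02], [0, 0, -0.0032], 10], [[0, 0, 0], [0, 0, 0], 10]]' | python3 shift.py;  python3 -c "
from h import *
to(473.5,-175.3,180,236);print(robot.observe()['wrist_torque'])"
```

```text
time: 13.9
position: [473.9, -175.3, 297.9]
ee_rot: [[-0.114, 0.993, 0.001], [0.993, 0.114, 0.0], [0.0, 0.001, -1.0]]
wrist_force: [-0.5, 1.4, 12.6]
gripper_width: 16.7
grip_force: 90.2
t 13.90 d [  0.1  -0.3 -37.1] psi 6.5 rz -4.005 j6 0.96 tilt [0.001 0.   ]
[0.50626217 0.51756417 0.26505446]
time: 14.4
position: [474.0, -175.3, 298.5]
ee_rot: [[0.121, 0.993, 0.002], [0.993, -0.121, 0.0], [0.001, 0.002, -1.0]]
wrist_force: [-1.0, 1.0, 10.7]
gripper_width: 16.5
grip_force: 90.1
t 14.40 d [ -0.   -0.5 -36.5] psi -6.9 rz -4.240 j6 1.19 tilt [0.002 0.   ]
[ 0.58580982  0.4731342  -0.08430013]
```

To row units: -0.14 mm is -0.0022, 0.06 rad is 0.015.

```bash
for i in 1 2; do echo '[[[0, 0, 0.015], [0, 0, -0.0022], 10], [[0, 0, 0.015], [0, 0, -0.0022], 10], [[0, 0, 0], [0, 0, 0], 10]]' | python3 shift.py|grep -e posi -e force;  python3 -c "
from h import *
to(473.5,-175.3,180,236);print(robot.observe()['wrist_torque'])"; done
```

```text
position: [474.0, -175.3, 298.8]
wrist_force: [-1.2, 1.5, 11.2]
grip_force: 90.1
t 14.78 d [ -0.1  -0.5 -36.2] psi -13.8 rz -4.360 j6 1.31 tilt [0.002 0.   ]
[ 0.58895074  0.41077245 -0.04804433]
position: [474.1, -175.3, 299.1]
wrist_force: [-0.1, 1.7, 11.4]
grip_force: 90.1
t 15.15 d [ -0.2  -0.5 -35.9] psi -20.7 rz -4.480 j6 1.43 tilt [0.002 0.   ]
[ 0.59570897  0.3413068  -0.05469684]
```

To row units: -0.1 mm is -0.0016, 0.06 rad is 0.015.

```bash
for i in 1 2 3; do echo '[[[0, 0, 0.015], [0, 0, -0.0016], 10], [[0, 0, 0], [0, 0, 0], 10]]' | python3 shift.py|grep -e posi -e force;  python3 -c "
from h import *
to(473.5,-175.3,180,236);print(robot.observe()['wrist_torque'])"; done
```

```text
position: [474.1, -175.3, 299.2]
wrist_force: [-0.5, 1.3, 11.3]
grip_force: 90.1
t 15.40 d [ -0.2  -0.5 -35.8] psi -24.1 rz -4.540 j6 1.49 tilt [0.002 0.   ]
[0.55087454 0.36740999 0.10246144]
position: [474.2, -175.2, 299.2]
wrist_force: [-0.2, 1.5, 9.4]
grip_force: 90.6
t 15.65 d [ -0.3  -0.5 -35.8] psi -27.4 rz -4.597 j6 1.55 tilt [0.002 0.   ]
[0.46564395 0.24934833 0.91340879]
position: [474.2, -175.2, 299.3]
wrist_force: [-0.2, 1.8, 9.7]
grip_force: 93.2
t 15.90 d [ -0.5  -0.5 -35.7] psi -30.7 rz -4.655 j6 1.61 tilt [0.002 0.   ]
[0.40463538 0.20281913 1.62491888]
```

To row units: -40 mm is -0.64, -30 mm is -0.48, -0.05 rad is -0.0125.

```bash
echo '[[[0, 0, -0.0125], [0, 0, 0], 10], [[0, 0, 0], [0, 0, 0], 40], [[0, 0, 0], [0, 0, 0], 40], [[0, 0, 0], [0, 0, 0], 40], [[0, 0, 0], [0, 0, -0.32], 40], [[0, 0, 0], [0, 0, -0.64], 40], [[0, 0, 0], [0, 0, -0.64], 40], [[0, 0, 0], [0, 0, -0.48], 40], [[0, 0, 0], [0, 0, 0], 60]]' | python3 shift.py
python3 -c "
from h import *
to(467,53,130,91)"
```

```text
time: 17.02
position: [474.4, -176.0, 430.1]
ee_rot: [[0.472, 0.882, 0.004], [0.882, -0.472, -0.002], [-0.0, 0.004, -1.0]]
wrist_force: [0.3, -0.4, -0.9]
gripper_width: 56.8
grip_force: 0.0
t 17.02 d [ 198.4 -115.2  144.6] psi -28.2 rz -2.080 j6 1.56 tilt [ 0.004 -0.002]
```

To row units: 33 mm is 0.528, 20 mm is 0.32, -0.17 rad is -0.0425.

```bash
echo '[[[0, 0, 0], [0.528, -0.3072, 0], 60], [[0, 0, 0], [0.528, -0.3072, 0], 60], [[0, 0, 0], [0.528, -0.3072, 0], 60], [[0, 0, 0], [0.528, -0.3072, 0], 60], [[0, 0, 0], [0.528, -0.3072, 0], 60], [[0, 0, 0], [0.528, -0.3072, 0], 60], [[0, 0, -0.0425], [0, 0, 0.32], 60], [[0, 0, -0.0425], [0, 0, 0.32], 60], [[0, 0, -0.0425], [0, 0, 0.32], 60], [[0, 0, 0], [0, 0, 0.32], 60], [[0, 0, 0], [0, 0, 0], 50]]' | python3 shift.py
python3 - <<'E'
from h import *
to(467.5,53,79,1)
t=snap('top');s=snap('side')
b=s['color'][180:300,255:375,::-1];a=t['color'][240:310,210:410,::-1]
W=np.zeros((600,800,3),np.uint8);W[:280,:800]=cv2.resize(a,(800,280),interpolation=2);W[290:590,:300]=cv2.resize(b,(300,300),interpolation=2)
cv2.imwrite('pics/c3.png',W)
E
```

```text
time: 18.4
position: [464.2, 53.4, 345.6]
ee_rot: [[-0.019, 1.0, -0.005], [1.0, 0.019, 0.0], [0.0, -0.005, -1.0]]
wrist_force: [-0.6, -0.0, 0.6]
gripper_width: 50.0
grip_force: 0.0
t 18.40 d [ -0.4   3.8 111.5] psi 1.1 rz 0.001 j6 1.51 tilt [-0.005  0.   ]
```

View pics/c3.png

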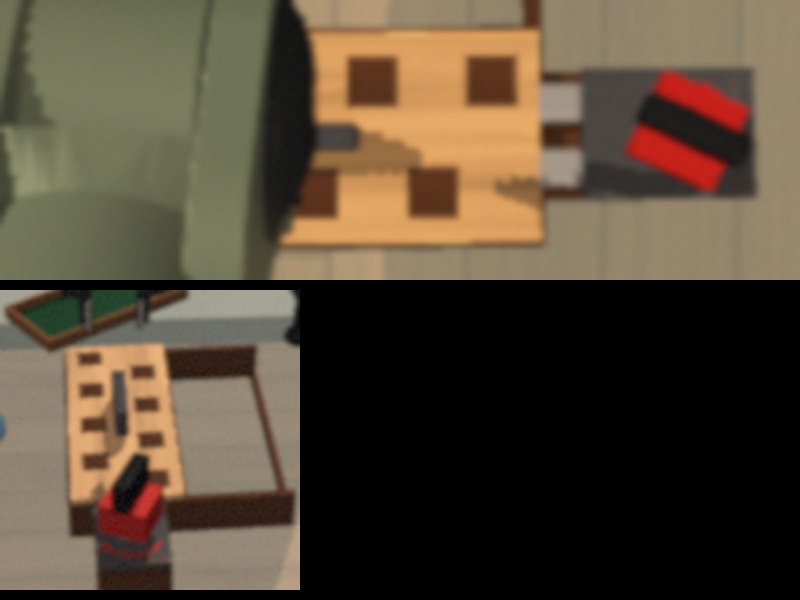

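The knob sits level on the lock at about (382,272), and the lid grip is below the gripper. I lower and grip.

To row units: 35 mm is 0.56, 25 mm is 0.4.

```bash
echo '[[[0, 0, 0], [-0.0064, 0.0608, 0.56], 50], [[0, 0, 0], [0, 0, 0.56], 50], [[0, 0, 0], [0, 0, 0.4], 50], [[0, 0, 0], [0, 0, 0.256], 50], [[0, 0, 0], [0, 0, 0], 50], [[0, 0, 0], [0, 0, 0], 5], [[0, 0, 0], [0, 0, 0], 5], [[0, 0, 0], [0, 0, 0], 5], [[0, 0, 0], [0, 0, 0], 5], [[0, 0, 0], [0, 0, 0], 5]]' | python3 shift.py 50
echo '[[[0, 0, 0], [0, 0.064, 0], 5], [[0, 0, 0], [0, 0.128, 0], 5], [[0, 0, 0], [0, 0.128, 0], 5]]' | python3 shift.py
```

```text
time: 19.75
position: [469.8, 53.0, 238.1]
ee_rot: [[-0.02, 1.0, 0.002], [1.0, 0.02, -0.0], [-0.0, 0.002, -1.0]]
wrist_force: [-1.5, -0.1, 6.5]
gripper_width: 15.1
grip_force: 50.1
time: 20.12
position: [489.7, 53.5, 238.1]
ee_rot: [[-0.02, 1.0, 0.001], [1.0, 0.02, 0.0], [0.0, 0.001, -1.0]]
wrist_force: [-1.4, 0.2, 7.8]
gripper_width: 15.2
grip_force: 50.2
```

To row units: 15 mm is 0.24, 10 mm is 0.16.

```bash
echo '[[[0, 0, 0], [0, 0.24, 0], 5], [[0, 0, 0], [0, 0.24, 0], 5], [[0, 0, 0], [0, 0.24, 0], 5], [[0, 0, 0], [0, 0.24, 0], 5], [[0, 0, 0], [0, 0.24, 0], 5], [[0, 0, 0], [0, 0.16, 0], 5], [[0, 0, 0], [0, 0.064, 0], 5], [[0, 0, 0], [0, 0.048, 0], 5], [[0, 0, 0], [0, 0.032, 0], 5], [[0, 0, 0], [0, 0, 0], 5]]' | python3 shift.py
```

```text
time: 21.38
position: [581.0, 55.8, 238.0]
ee_rot: [[-0.02, 1.0, -0.005], [1.0, 0.02, 0.001], [0.001, -0.005, -1.0]]
wrist_force: [-12.4, 1.0, 15.8]
gripper_width: 15.4
grip_force: 51.4
```

To row units: 1.5 mm is 0.024.

```bash
echo '[[[0, 0, 0], [0, 0.024, 0], 5], [[0, 0, 0], [0, 0, 0], 5], [[0, 0, 0], [0, 0, 0], 5]]' | python3 shift.py; echo '[[[0, 0, 0], [0, 0, 0], 50], [[0, 0, 0], [0, 0, 0], 50], [[0, 0, 0], [0, 0, 0], 50], [[0, 0, 0], [0, 0, -0.48], 50], [[0, 0, 0], [0, 0, -0.8], 50], [[0, 0, 0], [0, 0, -0.8], 50], [[0, 0, 0], [0, 0, -0.8], 50], [[0, 0, 0], [-0.64, 0, 0], 50], [[0, 0, 0], [-0.64, 0, 0], 50], [[0, 0, 0], [-0.64, 0, 0], 50], [[0, 0, 0], [-0.64, 0, 0], 50], [[0, 0, 0], [0, 0, 0], 50]]' | python3 shift.py
python3 - <<'E'
from h import *
to(469,53,79,91)
t=snap('top');s=snap('side')
a=t['color'][180:320,90:410,::-1];b=s['color'][170:290,240:400,::-1]
W=np.zeros((600,800,3),np.uint8);W[:350,:800]=cv2.resize(a,(800,350),interpolation=2);W[355:595,:320]=cv2.resize(b,(320,240),interpolation=2)
cv2.imwrite('pics/c4.png',W)
E
```

```text
time: 21.75
position: [581.5, 55.8, 238.0]
ee_rot: [[-0.02, 1.0, -0.008], [1.0, 0.02, 0.001], [0.001, -0.008, -1.0]]
wrist_force: [-15.8, 2.2, 17.6]
gripper_width: 15.0
grip_force: 51.9
time: 23.25
position: [588.0, -107.5, 416.6]
ee_rot: [[-0.015, 1.0, 0.0], [1.0, 0.015, -0.001], [-0.001, 0.0, -1.0]]
wrist_force: [0.6, -0.2, 1.0]
gripper_width: 50.1
grip_force: 0.0
t 23.25 d [ 162.3 -116.7  182.5] psi 0.8 rz -1.573 j6 1.25 tilt [ 0.    -0.001]
```

View pics/c4.png

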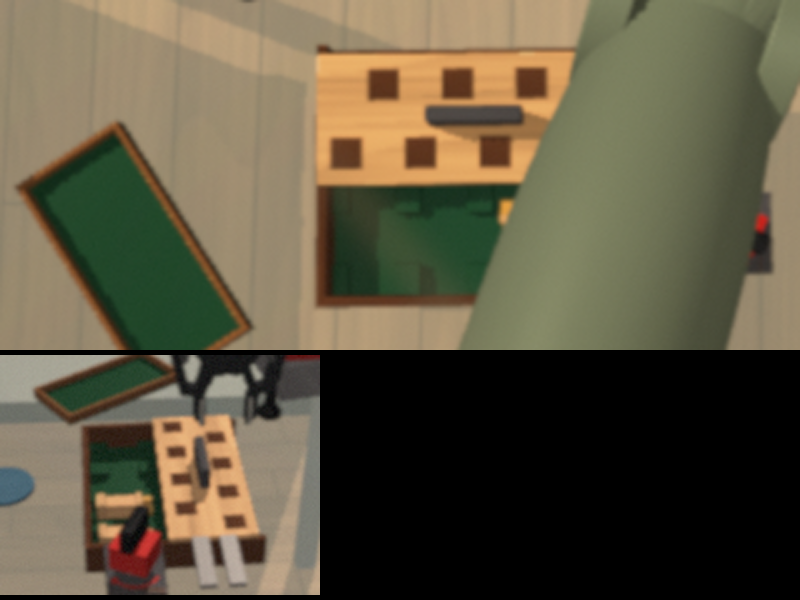

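The lid is open. The side view shows two pieces in the right-hand cradles, but the arm hides them in the top view, so I move it to the left.

To row units: 40 mm is 0.64, -0.17 rad is -0.0425.

```bash
echo '[[[0, 0, -0.0425], [0.64, 0, 0], 50], [[0, 0, -0.0425], [0.64, 0, 0], 50], [[0, 0, -0.0425], [0.64, 0, 0], 50], [[0, 0, -0.0425], [0.64, 0, 0], 50], [[0, 0, -0.0425], [0.64, 0, 0], 50], [[0, 0, -0.0425], [0.64, 0, 0], 50], [[0, 0, -0.0425], [0.64, 0, 0], 50], [[0, 0, -0.0425], [0.64, 0, 0], 50], [[0, 0, -0.0425], [0.64, 0, 0], 50]]' | python3 shift.py
python3 - <<'E'
from h import *
to(469,53,79,91)
t=snap('top');s=snap('side')
a=t['color'][240:310,210:410,::-1];b=s['color'][170:290,240:400,::-1]
W=np.zeros((600,800,3),np.uint8);W[:280,:800]=cv2.resize(a,(800,280),interpolation=2);W[285:585,:400]=cv2.resize(b,(400,300),interpolation=2)
cv2.imwrite('pics/c5.png',W)
E
```

```text
time: 24.48
position: [376.2, 146.5, 416.9]
ee_rot: [[-1.0, 0.013, 0.0], [0.013, 1.0, 0.001], [-0.0, 0.001, -1.0]]
wrist_force: [0.5, 0.1, 0.4]
gripper_width: 49.8
grip_force: 0.0
t 24.48 d [-94.  -92.3 182.9] psi 89.2 rz -0.031 j6 0.20 tilt [0.    0.001]
```

View pics/c5.png

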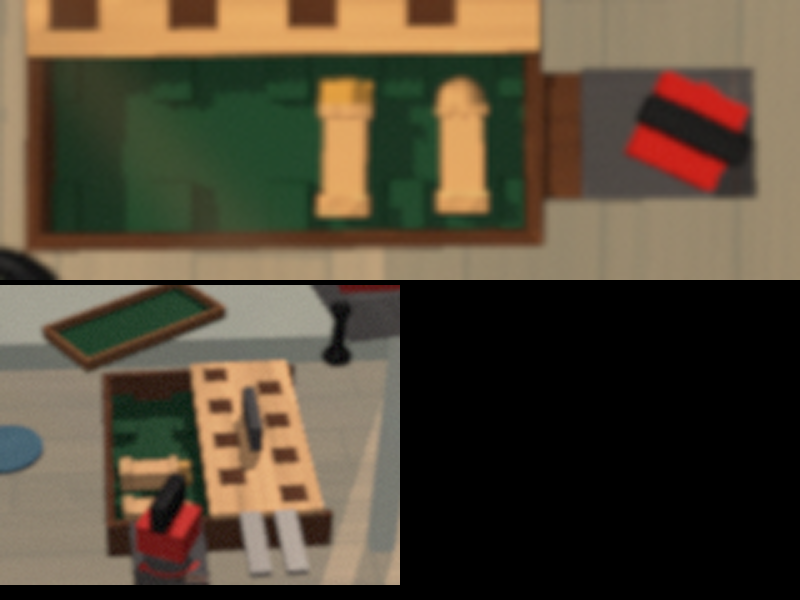

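The king (brass cross) is at pixel (296,277) and the pawn (ball head) at (326,276), both with heads to +x. The other two cradles are empty.

```bash
python3 - <<'E'
from h import *
t=snap('top')
f=lambda h,s,v:(v>130)&(h>8)&(h<28)&(s>60)
for n,b in(('king',(282,256,310,298)),('pawn',(312,256,342,298))):
    c=up(t,b,f);print(n,rect(t,c,36))
g=up(t,(80,220,200,345),green);print('tray',rect(t,g,8),cv2.boxPoints(rect(t,g,6)).round().tolist())
to(466,20,100,91)
E
```

```text
king ((463.7079772949219, 19.34212875366211), (82.08394622802734, 31.624177932739258), 0.2892085313796997)
pawn ((465.876708984375, -50.63619613647461), (79.2502212524414, 30.55266761779785), 0.915199339389801)
tray ((462.39599609375, 405.3066101074219), (177.86129760742188, 96.82709503173828), 34.6977653503418) [[362.0, 395.0], [417.0, 315.0], [563.0, 417.0], [508.0, 497.0]]
t 24.62 d [ -92.3 -124.4  162.2] psi 88.9 rz -0.037 j6 0.21 tilt [0. 0.]
```

The rows are not in the units I measure in: shifts go in shares of 62.5 mm and turns go in shares of 4 rad. I convert before sending: -31.4 mm is -0.5024, -31 mm is -0.496, -0.033 rad is -0.0083.

```bash
echo '[[[0, 0, 0], [-0.368, -0.496, 0.32], 40], [[0, 0, 0], [-0.368, -0.496, 0.32], 40], [[0, 0, 0], [-0.368, -0.496, 0.48], 40], [[0, 0, -0.0083], [-0.344, -0.5024, 0.48], 40], [[0, 0, 0], [0, 0, 0.48], 40], [[0, 0, 0], [0, 0, 0], 40]]' | python3 shift.py; python3 -c "
from h import *
to(464,19.5,28,90.7)"
```

```text
time: 25.38
position: [465.3, 18.5, 285.0]
ee_rot: [[-1.0, -0.01, -0.004], [-0.01, 1.0, 0.001], [0.004, 0.001, -1.0]]
wrist_force: [-0.8, 0.3, 0.2]
gripper_width: 40.3
grip_force: 0.0
t 25.38 d [  0.9   0.9 102. ] psi 90.6 rz -0.002 j6 -0.13 tilt [-0.004  0.001]
```

To row units: 30 mm is 0.48, 20 mm is 0.32.

```bash
echo '[[[0, 0, 0], [0.0144, 0.0144, 0.48], 40], [[0, 0, 0], [0, 0, 0.48], 40], [[0, 0, 0], [0, 0, 0.32], 40], [[0, 0, 0], [0, 0, 0.24], 40], [[0, 0, 0], [0, 0, 0.112], 40], [[0, 0, 0], [0, 0, 0], 40], [[0, 0, 0], [0, 0, 0], 10], [[0, 0, 0], [0, 0, 0], 10], [[0, 0, 0], [0, 0, 0], 10], [[0, 0, 0], [0, 0, 0], 10], [[0, 0, 0], [0, 0, 0], 10]]' | python3 shift.py 60; echo '[[[0, 0, 0], [0, 0, -0.24], 10], [[0, 0, 0], [0, 0, -0.48], 10], [[0, 0, 0], [0, 0, -0.48], 10], [[0, 0, 0], [0, 0, 0], 10]]' | python3 shift.py; python3 -c "
from h import *
to(486,423,100,124.5)"
```

```text
time: 26.75
position: [465.4, 19.6, 186.0]
ee_rot: [[-1.0, -0.011, 0.002], [-0.011, 1.0, 0.0], [-0.002, 0.0, -1.0]]
wrist_force: [-0.5, 0.4, 5.8]
gripper_width: 22.6
grip_force: 59.7
time: 27.25
position: [466.0, 19.4, 262.1]
ee_rot: [[-1.0, -0.011, 0.005], [-0.011, 1.0, -0.001], [-0.005, -0.001, -1.0]]
wrist_force: [-0.0, 0.0, -0.3]
gripper_width: 23.0
grip_force: 58.9
t 27.25 d [-24.5 403.3   7. ] psi 90.6 rz -0.591 j6 -0.13 tilt [ 0.005 -0.001]
```

To row units: 37.8 mm is 0.6048, 25 mm is 0.4, -0.15 rad is -0.0375.

```bash
echo '[[[0, 0, 0], [-0.0352, 0.4, 0], 10], [[0, 0, 0], [-0.0352, 0.6048, 0], 10], [[0, 0, 0], [-0.0352, 0.6048, 0], 10], [[0, 0, 0], [-0.0352, 0.6048, 0], 10], [[0, 0, 0], [-0.0352, 0.6048, 0], 10], [[0, 0, 0], [-0.0352, 0.6048, 0], 10], [[0, 0, 0], [-0.0352, 0.6048, 0], 10], [[0, 0, 0], [-0.0352, 0.6048, 0], 10], [[0, 0, 0], [-0.0352, 0.6048, 0], 10], [[0, 0, 0], [-0.0352, 0.6048, 0], 10], [[0, 0, 0], [-0.0352, 0.6048, 0], 10], [[0, 0, -0.0375], [0, 0, 0], 10], [[0, 0, -0.0375], [0, 0, 0], 10], [[0, 0, -0.0375], [0, 0, 0], 10], [[0, 0, -0.035], [0, 0, 0], 10], [[0, 0, 0], [0, 0, 0], 10]]' | python3 shift.py; python3 -c "
from h import *
to(486,423,30,124.5)"
```

```text
time: 29.25
position: [484.1, 422.5, 258.5]
ee_rot: [[-0.826, -0.564, -0.002], [-0.564, 0.826, -0.001], [0.002, -0.0, -1.0]]
wrist_force: [0.9, 0.7, -0.3]
gripper_width: 22.8
grip_force: 59.0
t 29.25 d [-2.  -0.7 73.5] psi 124.3 rz -0.003 j6 0.00 tilt [-0.002 -0.001]
```

To row units: 25 mm is 0.4, 12 mm is 0.192.

```bash
echo '[[[0, 0, 0], [-0.032, -0.0112, 0.4], 10], [[0, 0, 0], [0, 0, 0.4], 10], [[0, 0, 0], [0, 0, 0.192], 10], [[0, 0, 0], [0, 0, 0.112], 10], [[0, 0, 0], [0, 0, 0.04], 10], [[0, 0, 0], [0, 0, 0], 10]]' | python3 shift.py; echo '[[[0, 0, 0], [0, 0, 0], 40], [[0, 0, 0], [0, 0, 0], 40], [[0, 0, 0], [0, 0, 0], 40], [[0, 0, 0], [0, 0, -0.48], 40], [[0, 0, 0], [0, 0, -0.64], 40], [[0, 0, 0], [0, 0, -0.64], 40], [[0, 0, 0], [0, 0, -0.32], 40], [[0, 0, 0], [0, 0, 0], 40]]' | python3 shift.py; python3 -c "
from h import *
to(466,-50.6,100,91)"
```

```text
time: 30.0
position: [486.8, 423.5, 189.0]
ee_rot: [[-0.825, -0.565, 0.001], [-0.565, 0.825, 0.001], [-0.001, 0.0, -1.0]]
wrist_force: [0.4, -0.8, -0.4]
gripper_width: 22.8
grip_force: 59.0
time: 31.0
position: [487.1, 423.8, 320.5]
ee_rot: [[-0.825, -0.566, 0.003], [-0.566, 0.825, 0.002], [-0.004, -0.0, -1.0]]
wrist_force: [0.4, -0.1, 1.1]
gripper_width: 39.7
grip_force: 0.0
t 31.00 d [ 286.  -379.3   64.3] psi 124.4 rz 0.584 j6 0.00 tilt [0.003 0.002]
```

To row units: -37.9 mm is -0.6064, 28.6 mm is 0.4576.

```bash
echo '[[[0, 0, 0], [0.4576, -0.6064, 0], 40], [[0, 0, 0], [0.4576, -0.6064, 0], 40], [[0, 0, 0], [0.4576, -0.6064, 0], 40], [[0, 0, 0], [0.4576, -0.6064, 0], 40]]' | python3 shift.py|head -2
python3 - <<'E'
from h import *
t=snap('top')
f=lambda h,s,v:(v>130)&(h>8)&(h<28)&(s>60)
c=up(t,(312,256,342,298),f);print('pawn',rect(t,c,36))
s=snap('side')
a=t['color'][215:345,90:350,::-1];b=s['color'][160:280,240:400,::-1]
W=np.zeros((600,800,3),np.uint8);W[:325,:650]=cv2.resize(a,(650,325),interpolation=2);W[330:570,:320]=cv2.resize(b,(320,240),interpolation=2)
cv2.imwrite('pics/c6.png',W)
E
```

```text
time: 31.5
position: [477.1, 232.0, 316.9]
pawn ((465.9745178222656, -50.591407775878906), (79.10261535644531, 30.085805892944336), 1.4699690341949463)
```

View pics/c6.png

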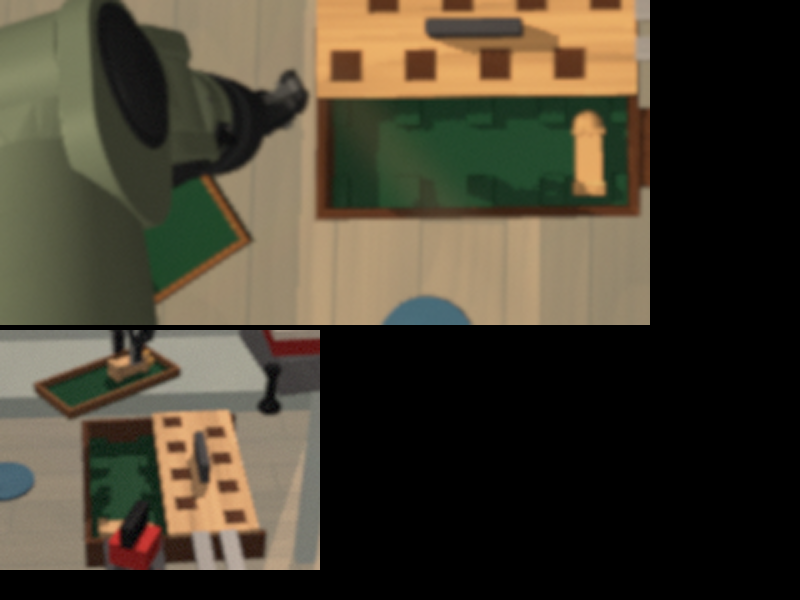

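The king lies in the tray, and the pawn is unmoved at pixel (326,276). Now the pawn.

To row units: -37.9 mm is -0.6064, 28.6 mm is 0.4576, 0.15 rad is 0.0375.

```bash
echo '[[[0, 0, 0], [0.4576, -0.6064, 0], 40], [[0, 0, 0], [0.4576, -0.6064, 0], 40], [[0, 0, 0], [0.4576, -0.6064, 0.08], 40], [[0, 0, 0], [0.4576, -0.6064, 0.24], 40], [[0, 0, 0.0375], [0.4576, -0.6064, 0.24], 40], [[0, 0, 0.0375], [0, 0, 0.24], 40], [[0, 0, 0.0375], [0, 0, 0.24], 40], [[0, 0, 0.0325], [0, 0, 0], 40], [[0, 0, 0], [0, 0, 0], 40]]' | python3 shift.py|head -2;python3 -c "
from h import *
to(466,-50.6,30,91)"
```

```text
time: 32.72
position: [467.0, -3.1, 252.4]
t 32.73 d [  2.  -47.5  67.4] psi 91.3 rz 0.006 j6 -0.19 tilt [-0.002  0.001]
```

To row units: 25 mm is 0.4, -24 mm is -0.384.

```bash
echo '[[[0, 0, 0], [0.016, -0.384, 0], 40], [[0, 0, 0], [0.016, -0.376, 0], 40], [[0, 0, 0], [0, 0, 0.4], 40], [[0, 0, 0], [0, 0, 0.352], 40], [[0, 0, 0], [0, 0, 0.224], 40], [[0, 0, 0], [0, 0, 0.1024], 40], [[0, 0, 0], [0, 0, 0], 40], [[0, 0, 0], [0, 0, 0], 10], [[0, 0, 0], [0, 0, 0], 10], [[0, 0, 0], [0, 0, 0], 10], [[0, 0, 0], [0, 0, 0], 10], [[0, 0, 0], [0, 0, 0], 10]]' | python3 shift.py 60; echo '[[[0, 0, 0], [0, 0, -0.24], 10], [[0, 0, 0], [0, 0, -0.48], 10], [[0, 0, 0], [0, 0, -0.48], 10], [[0, 0, 0], [0, 0, 0], 10]]' | python3 shift.py; python3 -c "
from h import *
to(400,365,100,124.5)"
```

```text
time: 34.22
position: [466.6, -51.1, 186.8]
ee_rot: [[-1.0, -0.021, 0.002], [-0.021, 1.0, -0.0], [-0.002, -0.0, -1.0]]
wrist_force: [-0.7, 1.3, 5.5]
gripper_width: 22.7
grip_force: 59.6
time: 34.72
position: [467.2, -51.3, 262.9]
ee_rot: [[-1.0, -0.021, 0.004], [-0.021, 1.0, -0.001], [-0.004, -0.001, -1.0]]
wrist_force: [0.2, -1.5, -1.1]
gripper_width: 23.0
grip_force: 58.9
t 34.73 d [ 58.4 417.7   7.1] psi 91.2 rz -0.581 j6 -0.29 tilt [ 0.004 -0.001]
```

To row units: 39 mm is 0.624, 38.7 mm is 0.6192, -0.15 rad is -0.0375.

```bash
echo '[[[0, 0, 0], [0.088, 0.448, 0], 10], [[0, 0, 0], [0.088, 0.624, 0], 10], [[0, 0, 0], [0.088, 0.624, 0], 10], [[0, 0, 0], [0.088, 0.624, 0], 10], [[0, 0, 0], [0.088, 0.624, 0], 10], [[0, 0, 0], [0.088, 0.624, 0], 10], [[0, 0, 0], [0.088, 0.624, 0], 10], [[0, 0, 0], [0.088, 0.624, 0], 10], [[0, 0, 0], [0.088, 0.624, 0], 10], [[0, 0, 0], [0.088, 0.624, 0], 10], [[0, 0, 0], [0.0544, 0.6192, 0], 10], [[0, 0, -0.0375], [0, 0, 0], 10], [[0, 0, -0.0375], [0, 0, 0], 10], [[0, 0, -0.0375], [0, 0, 0], 10], [[0, 0, -0.0325], [0, 0, 0], 10], [[0, 0, 0], [0, 0, 0], 10]]' | python3 shift.py; python3 -c "
from h import *
to(400,365,32,124.5)"
```

```text
time: 36.72
position: [398.5, 365.0, 259.8]
ee_rot: [[-0.826, -0.564, -0.002], [-0.564, 0.826, -0.001], [0.002, -0.0, -1.0]]
wrist_force: [1.0, -0.1, -0.7]
gripper_width: 22.7
grip_force: 59.0
t 36.73 d [-1.4 -0.8 72.8] psi 124.4 rz -0.002 j6 0.01 tilt [-0.002 -0.001]
```

To row units: 25 mm is 0.4, 12 mm is 0.192.

```bash
echo '[[[0, 0, 0], [-0.0224, -0.0128, 0.4], 10], [[0, 0, 0], [0, 0, 0.4], 10], [[0, 0, 0], [0, 0, 0.192], 10], [[0, 0, 0], [0, 0, 0.112], 10], [[0, 0, 0], [0, 0, 0.032], 10], [[0, 0, 0], [0, 0, 0], 10]]' | python3 shift.py|grep -e pos -e width -e force; echo '[[[0, 0, 0], [0, 0, 0], 40], [[0, 0, 0], [0, 0, 0], 40], [[0, 0, 0], [0, 0, 0], 40], [[0, 0, 0], [0, 0, -0.48], 40], [[0, 0, 0], [0, 0, -0.64], 40], [[0, 0, 0], [0, 0, -0.64], 40], [[0, 0, 0], [0, 0, -0.8], 40], [[0, 0, 0], [0, 0, -0.64], 50], [[0, 0, 0], [0, 0, 0], 50]]' | python3 shift.py; python3 -c "
from h import *
to(581.5,55.8,150,1)"
```

```text
position: [400.8, 365.6, 190.5]
wrist_force: [-0.1, -0.8, -1.3]
gripper_width: 22.5
grip_force: 59.0
time: 38.6
position: [401.4, 366.1, 393.7]
ee_rot: [[-0.825, -0.566, 0.006], [-0.566, 0.825, 0.004], [-0.007, 0.0, -1.0]]
wrist_force: [0.2, -0.2, 0.6]
gripper_width: 50.2
grip_force: 0.0
t 38.60 d [  27.7 -357.7   88.5] psi 124.4 rz 2.155 j6 0.00 tilt [0.006 0.004]
```

To row units: -35.8 mm is -0.5728, 2.8 mm is 0.0448.

```bash
echo '[[[0, 0, 0], [0.0448, -0.5728, 0], 50], [[0, 0, 0], [0.0448, -0.5728, 0], 50], [[0, 0, 0], [0.0448, -0.5728, 0], 50], [[0, 0, 0], [0.0448, -0.5728, 0], 50], [[0, 0, 0], [0.0448, -0.5728, 0], 50], [[0, 0, 0], [0.0448, -0.5728, 0], 50], [[0, 0, 0], [0.0448, -0.5728, 0], 50], [[0, 0, 0], [0.0448, -0.5728, 0], 50], [[0, 0, 0], [0.0448, -0.5728, 0], 50], [[0, 0, 0], [0.0448, -0.5728, 0], 50]]' | python3 shift.py|head -2;  echo '[[[0, 0, 0.045], [0, 0, 0], 50], [[0, 0, 0.045], [0, 0, 0], 50], [[0, 0, 0.045], [0, 0, 0], 50], [[0, 0, 0.045], [0, 0, 0], 50], [[0, 0, 0.045], [0, 0, 0], 50], [[0, 0, 0.045], [0, 0, 0], 50], [[0, 0, 0.045], [0, 0, 0], 50], [[0, 0, 0.045], [0, 0, 0], 50], [[0, 0, 0.045], [0, 0, 0], 50], [[0, 0, 0.045], [0, 0, 0], 50], [[0, 0, 0.045], [0, 0, 0], 50], [[0, 0, 0.0438], [0, 0, 0], 50], [[0, 0, 0], [0, 0, 0], 50]]' | python3 shift.py|head -2
python3 - <<'E'
from h import *
to(581.5,55.8,79,1)
t=snap('top');s=snap('side')
a=t['color'][195:345,90:410,::-1];b=s['color'][160:280,240:400,::-1]
W=np.zeros((600,800,3),np.uint8);W[:300,:640]=cv2.resize(a,(640,300),interpolation=2);W[305:593,:384]=cv2.resize(b,(384,288),interpolation=2)
cv2.imwrite('pics/c7.png',W)
E
```

```text
time: 39.85
position: [580.1, 53.3, 388.5]
time: 41.48
position: [579.6, 54.4, 388.7]
t 41.48 d [  1.4   2.3 154.7] psi 1.1 rz 0.002 j6 1.52 tilt [-0.002  0.   ]
```

View pics/c7.png

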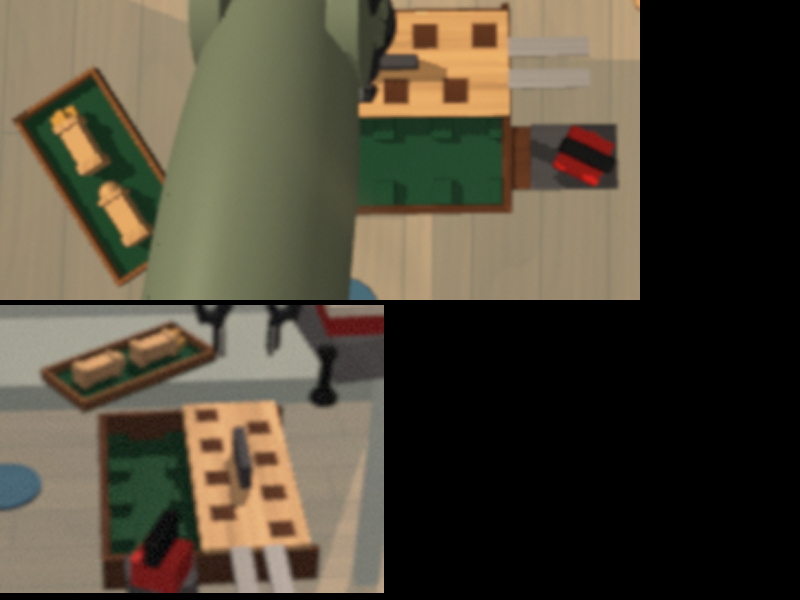

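Both pieces lie in the tray, the king at (128,265) and the pawn at (151,302), and the well is empty. Next I shut the lid.

To row units: 40 mm is 0.64, 35 mm is 0.56.

```bash
echo '[[[0, 0, 0], [0.0224, 0.0368, 0.64], 50], [[0, 0, 0], [0, 0, 0.64], 50], [[0, 0, 0], [0, 0, 0.56], 50], [[0, 0, 0], [0, 0, 0.4], 50], [[0, 0, 0], [0, 0, 0.2352], 50], [[0, 0, 0], [0, 0, 0], 50], [[0, 0, 0], [0, 0, 0], 5], [[0, 0, 0], [0, 0, 0], 5], [[0, 0, 0], [0, 0, 0], 5], [[0, 0, 0], [0, 0, 0], 5], [[0, 0, 0], [0, 0, 0], 5]]' | python3 shift.py 50; echo '[[[0, 0, 0], [0, -0.096, 0], 5], [[0, 0, 0], [0, -0.192, 0], 5], [[0, 0, 0], [0, -0.24, 0], 5], [[0, 0, 0], [0, -0.24, 0], 5], [[0, 0, 0], [0, -0.24, 0], 5], [[0, 0, 0], [0, -0.24, 0], 5], [[0, 0, 0], [0, -0.24, 0], 5], [[0, 0, 0], [0, -0.144, 0], 5], [[0, 0, 0], [0, -0.064, 0], 5], [[0, 0, 0], [0, -0.048, 0], 5], [[0, 0, 0], [0, 0, 0], 5]]' | python3 shift.py
```

```text
time: 42.95
position: [580.6, 55.9, 236.4]
ee_rot: [[-0.018, 1.0, -0.003], [1.0, 0.018, -0.001], [-0.001, -0.003, -1.0]]
wrist_force: [-8.5, 0.3, 8.3]
gripper_width: 14.6
grip_force: 50.0
time: 44.32
position: [473.6, 53.3, 236.4]
ee_rot: [[-0.017, 1.0, 0.002], [1.0, 0.017, -0.003], [-0.003, 0.002, -1.0]]
wrist_force: [-0.7, -6.1, 7.8]
gripper_width: 15.2
grip_force: 51.0
```

To row units: -2 mm is -0.032, -1.5 mm is -0.024.

```bash
echo '[[[0, 0, 0], [0, -0.032, 0], 5], [[0, 0, 0], [0, -0.032, 0], 5], [[0, 0, 0], [0, -0.024, 0], 5], [[0, 0, 0], [0, 0, 0], 5]]' | python3 shift.py |grep -e posi -e force;echo '[[[0, 0, 0], [0, -0.016, 0], 5], [[0, 0, 0], [0, 0, 0], 5], [[0, 0, 0], [0, 0, 0], 5]]' | python3 shift.py |grep -e posi -e force
```

```text
position: [468.4, 53.2, 236.4]
wrist_force: [1.5, -4.8, 7.7]
grip_force: 50.9
position: [467.5, 53.1, 236.4]
wrist_force: [1.8, -4.8, 6.2]
grip_force: 50.9
```

To row units: -1 mm is -0.016.

```bash
for i in 1 2 3; do echo '[[[0, 0, 0], [0, -0.016, 0], 5], [[0, 0, 0], [0, 0, 0], 5]]' | python3 shift.py |grep -e posi -e wrist; done
```

```text
position: [467.2, 53.1, 236.4]
wrist_force: [5.1, -4.9, 3.3]
position: [466.9, 53.1, 236.4]
wrist_force: [7.7, -4.8, 0.6]
position: [466.6, 53.1, 236.4]
wrist_force: [10.2, -4.8, -2.3]
```

To row units: -1 mm is -0.016.

```bash
echo '[[[0, 0, 0], [0, -0.016, 0], 5], [[0, 0, 0], [0, -0.016, 0], 5], [[0, 0, 0], [0, 0, 0], 5], [[0, 0, 0], [0, 0, 0], 5]]' | python3 shift.py |grep -e posi -e wrist; echo '[[[0, 0, 0], [0, 0, 0], 50], [[0, 0, 0], [0, 0, 0], 50], [[0, 0, 0], [0, 0, 0], 50], [[0, 0, 0], [0, 0, -0.48], 50], [[0, 0, 0], [0, 0, -0.8], 50], [[0, 0, 0], [0, 0, -0.8], 50], [[0, 0, 0], [0, 0, -0.64], 50], [[0, 0, 0], [0.64, 0, 0], 50], [[0, 0, 0], [0.64, 0, 0], 50], [[0, 0, 0], [0.64, 0, 0], 50], [[0, 0, 0], [0.64, 0, 0], 50], [[0, 0, 0], [0.64, 0, 0], 50], [[0, 0, 0], [0.64, 0, 0], 50], [[0, 0, 0], [0, 0, 0], 50]]' | python3 shift.py|grep -e posi -e wrist
python3 - <<'E'
from h import *
t=snap('top','top9.png');s=snap('side')
c=lambda h,s,v:(v>150)&(h>8)&(h<22)&(s>90)
p=blob(t,c,(205,235,350,310));print('lid',len(p),rect(t,p,54))
a=t['color'][165:345,90:410,::-1];b=s['color'][150:300,240:400,::-1]
W=np.zeros((600,800,3),np.uint8);W[:360,:640]=cv2.resize(a,(640,360),interpolation=2);W[365:590,:240]=cv2.resize(b,(240,225),interpolation=2)
cv2.imwrite('pics/c8.png',W)
E
```

```text
position: [466.1, 53.0, 236.5]
wrist_force: [15.1, -4.2, -10.1]
position: [456.9, 295.7, 404.8]
wrist_force: [0.6, -0.1, -0.1]
lid 5142 ((469.7393798828125, 55.067039489746094), (128.3690185546875, 304.491455078125), 1.7902965545654297)
```

View pics/c8.png

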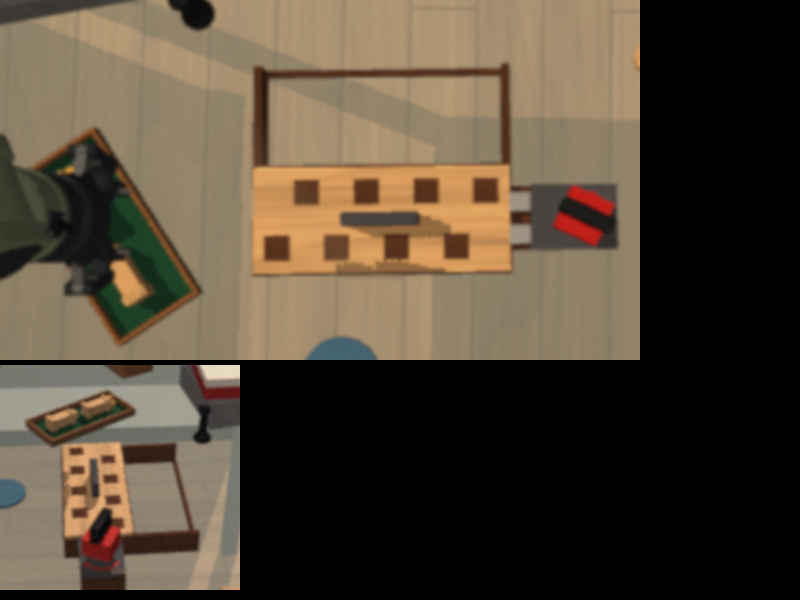

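The lid is back at exactly its starting position, the knob is on the loosened lock and both pieces are in the tray. The knight, queen, tin and mug were not touched.

```bash
python3 -c "
from workcell import robot
print(robot.hand_in())"
```

```text
the job is handed in; nothing more can be done
None
```

The job is handed in, but hand-in returned no verdict: the knob is fully down on the lock, the lock is unscrewed to its stop, the king and pawn (the only pieces in the case) are in the tray, and the lid is shut again.

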